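# Lay the iron-shod table leg level on the drying stand

### The job

The glue under this table leg's heavy iron shoe is still soft: pick the leg up at its balance point, so that it hangs level, and keep it level all the way. Lower it, still held, onto the drying stand so that it lies centred across both rests, between their side cheeks, with the iron shoe on the yellow rest; then let go, and leave the other things on the bench where they are.

Things in the scene. Friction and masses are not known exactly. Their poses are not given: they have to be found in the camera images.
- leg_center (a point): Centre of the table leg that is to be moved (half-way along, half-way up): a pale square wooden bar 200 x 40 x 40 mm lying on the bench, about 0.35 to 0.55 kg. The last 40 mm of it, at its +x end, is a dark grey cast-iron shoe (cored) of the same 40 x 40 mm section, flush with the wood. x runs along the leg towards the shoe, z is up.
- leg_balance (a point): Balance point (centre of mass) of the same leg: on its axis, 36 mm from the centre towards the iron shoe, that is 24 mm short of the shoe, on the wood, half-way up. Axes as for leg_center. Grip the two upright sides here, 40 mm apart; within 20 mm along the leg is good.
- stand_seat (a point): Where the centre of the leg belongs when it lies in the drying stand: midway between the stand's two rests, 80 mm above the bench. x points from the green rest to the yellow rest, z is up. The stand is fixed, at a new place each time: a grey base board 220 x 98 x 12 mm carrying the two rests, centred 82 mm either side of this point along x.
- yellow_rest (a point): Middle of the cork top of the yellow rest, 60 mm above the bench, 82 mm along x from stand_seat; same axes. Each rest (the green one is alike) is 20 mm thick along x, with two side cheeks 18 mm higher than the cork (78 mm above the bench), 58 mm apart, 20 mm wide: 9 mm to spare on each side of the leg. The 144 mm between the rests is open down to the base board, with room for the fingers.
- blank_center (a point): Bystander: centre of a plain wooden leg blank, 200 x 40 x 40 mm, without a shoe, lying at the far side; x along its length. Not to be moved.
- block_center (a point): Bystander: centre of a cork sanding block with a red top, 110 x 60 x 31 mm, x along its length. Not to be moved.
- glue: Bystander: white glue bottle with a yellow label, diameter 64 mm, 170 mm tall, standing; origin at the centre of its foot.
- spray: Bystander: red spray can, diameter 64 mm, 190 mm tall, standing; origin at the centre of its foot.
- hammer: Bystander: hammer lying on the bench at the right, 260 mm long with its head at the +x end along its x axis; origin under its middle.
- carton: Bystander: small cardboard carton of screws, 90 x 70 x 50 mm; origin at the centre of its underside.
- leg: The table leg itself (see leg_center); origin at the centre of its underside, 20 mm below leg_center, same axes.
Not all that is in view belongs to the job. Leave any green or pink look-alike of the leg alone.

How it is judged:
By the outcome, as a careful person would: the job done as asked, in the order asked, and still so for the second after the job is handed in, with the robot touching nothing.
It also fails if it takes over 42 s, if anything falls off the work surface, if the arm or the gripper's body presses on something with over 40 N, if the wrist force passes 120 N, or if a joint passes its speed limit or range.

### The arm

A 6-joint arm with a two-finger parallel gripper is mounted at the origin on the work surface. World frame = base frame: x ahead of the robot, y to its left, z up, the work surface at z = 0. Lengths are in m, angles in rad, forces in N, time in s.
With the tool pointing down it reaches from about 0.375 to 0.9 m from the base axis. Payload 3.1 kg.
Tool frame: the origin (TCP) lies between the finger pads; the fingertips stand 22 mm ahead of it and the grasp point (between the pads) lies 3 mm ahead of it; z points along the fingers, y is the line along which they close (so a half turn about z gives the same grasp; the last joint's range is limited). The gripper opens to 87 mm and grips with 3 to 60 N. Pads are 19 mm wide; open, the fingers measure 117 mm over their backs; the gripper's body (75 mm by 190 mm) begins 51 mm behind the grasp point.
Start: joints at [-0.178, 0.527, 1.433, -0, 1.181, -0.178], TCP at [0.625, 0, 0.205] pointing down, gripper open.
Joint ranges: [-3.08, 3.08], [-0.75, 2.2], [0.22, 2.44], [-1.43, 4.57], [0, 2.65], [-2.85, 2.85]. Speed limits (rad/s): [2.79, 2.79, 3.14, 3.14, 3.14, 3.14].

### API

Orientations are given as a unit quaternion [x, y, z, w].
In Python, from rig import get_obs, camera, get_calibration, hand_in, cut_out gives the robot as it stands.
- The arm moves only by the shell command python3 -m inch 'ROWS' [OPENING] [FORCE]. ROWS is JSON, one flat list of numbers, 6 for each row, row after row: the shift along the tool's x, y, z scaled (see below), then the turn, a rotation vector about the tool's x, y, z scaled (see below). A call has 1 to 20 rows; each row is the pose to reach, as a shift and turn from the pose commanded when the call began, along the tool's axes at that moment; what a row does not reach only later rows make up. The controller multiplies each number of a shift by 0.08 m and each number of a turn by 90 degrees. A row lasts 1/12 s, in which the tool goes at most 41.7 mm and 7.16 degrees, less where a joint would pass 70% of its speed; a pose out of reach is approached as far as the arm can. A call with a number of a shift or a turn outside -1 to 1 is refused whole. A call with a gripper value outside its range is refused whole. OPENING is the finger opening in mm, from 0 to 87, set as the call begins (- or left out, the last holds). The fingers move at their own pace and stop on an object; FORCE is the grip in N (left out, the last holds). Time passes only in rows, so rows that repeat a pose let the fingers close. It gives the time, the measured TCP pose, the force, the opening and the grip force at its end, in the units of the state.
- get_obs(): the state, without advancing time (a new reading comes with each control period).
- camera(name): name is "scene" or "side" or "wrist"; returns the picture (384x512x3 uint8, red, green, blue); there is no depth.
- get_calibration(name): a dict with "vertical_fov" (degrees; the focal length in pixels is half the picture's height over the tangent of half this angle, whatever the lens; pixels are square), "cx", "cy" (the principal point, pixels), "T" (4x4, takes a point from camera to world coordinates). Camera axes: x right, y down, z forward; pixel columns grow to the right and rows downward; lengths in m; the calibration is good to about 2 mm. The wrist camera is an equidistant fisheye: a pixel r from the principal point sees the ray r / f radians off the axis. A picture is of the moment at which its call begins: read the wrist's pose just before it. get_calibration takes no time and is no camera call; for the wrist camera it gives the pose at the moment of the call.
- hand_in(): hands the job in; it is judged then, once.
Trained networks look in the newest picture that a camera, given by its name, has taken for a name from the list of things; names that differ only in an ending like _2 or _b are one class to them, and where a whole thing is asked for, a point or a joint stands for the part that bears it (a point fixed in the world has none). Each returns a list of dicts, best first, with "conf" (0 to 1); they miss things now and then, are a little off and sometimes report something else, mostly with a low value. They report only what shows in the picture. A call takes as long as a camera call. They do not tell look-alikes from the thing itself.
- cut_out(camera, thing): "region" (384x512 bool, what is visible of it) and "bbox" ([left, top, right, bottom] in pixels, round what is visible of it).
The state is a dict: "time": time; "q": joint angles; "joint_velocities": joint speeds; "joint_torque": joint torques, N m; "position": TCP position; "tool_rot": TCP orientation; "ft_force": force on the tool from outside, world axes, zero at the start; "moment": the same for the moment, N m; "grip_width": finger opening in m; "grip_force": force on a finger pad.
Only numpy, scipy, OpenCV 4.12 (cv2) and the standard library are available. Lean on these libraries where they do the work, as an engineer would, in place of code of your own. Each camera call takes 0.05 s, during which the arm holds its last target. There are 200 camera calls.

## Working session

There is one attempt and no reset: what is moved stays moved. The work goes in short steps, Python scripts to look and compute and a shell command to move; the robot and the scene stay as the last step left them, time stands still between calls to the robot, and variables do not carry over. Pictures are saved under pics/ and viewed, at most 10 in all, crops included, and the job is handed in when it is done.

```bash
mkdir -p pics; ls; python3 - <<'E'
from rig import *
import cv2,numpy as np
a=camera("scene");b=camera("side")
cv2.imwrite("pics/scene1.png",a[:,:,::-1]);cv2.imwrite("pics/side1.png",b[:,:,::-1])
for n in("scene","side"):
  c=get_calibration(n);print(n,c["vertical_fov"],c["cx"],c["cy"],np.round(c["T"],3).tolist())
  for t in("leg","leg_center","stand_seat","yellow_rest","blank_center"):
    try: print(t,[(round(d["conf"],2),d["bbox"]) for d in cut_out(n,t)])
    except Exception as e: print(t,e)
print(get_obs())
E
```

```text
pics
scene 54.15829148715337 255.5964244591583 198.35724197337464 [[0.139, 0.78, -0.61, 1.126], [0.99, -0.112, 0.083, -0.081], [-0.004, -0.616, -0.788, 0.879], [0.0, 0.0, 0.0, 1.0]]
leg [(0.94, [276.2, 133.0, 320.8, 177.0]), (0.93, [158.0, 144.4, 219.8, 182.5]), (0.83, [286.8, 187.1, 352.4, 239.0])]
leg_center [(0.94, [290.0, 186.6, 353.8, 240.0]), (0.88, [155.7, 150.1, 219.3, 185.7]), (0.68, [275.0, 133.1, 322.3, 178.2])]
stand_seat [(0.68, [123.9, 190.2, 208.3, 251.6]), (0.2, [287.4, 182.8, 349.5, 240.9])]
yellow_rest [(0.63, [124.3, 187.9, 207.7, 250.8])]
blank_center [(0.55, [238.6, 269.6, 323.1, 296.1])]
side 46.31680781049903 243.61926058977758 194.62754184383945 [[-0.962, -0.159, 0.22, 0.163], [-0.271, 0.534, -0.801, 1.226], [0.01, -0.831, -0.557, 0.962], [0.0, 0.0, 0.0, 1.0]]
leg [(0.88, [186.8, 230.1, 253.3, 261.8]), (0.85, [297.0, 179.9, 320.9, 218.6]), (0.68, [273.5, 232.1, 312.2, 287.1])]
leg_center [(0.98, [272.2, 234.7, 314.3, 283.2]), (0.89, [299.2, 179.7, 319.3, 220.2]), (0.82, [188.4, 235.0, 249.9, 261.8])]
stand_seat [(0.83, [249.4, 155.0, 274.6, 201.6]), (0.49, [23
[... 180 characters left out ...]
6, 'q': array([-1.78485302e-01,  5.27479967e-01,  1.43272204e+00,  2.71834361e-05,
        1.18141474e+00, -1.78502515e-01]), 'joint_velocities': array([ 0.00143378, -0.00020219,  0.00037849,  0.00092601, -0.0006807 ,
        0.00065594]), 'joint_torque': array([-6.72151527e-04, -4.39744878e+01, -1.76890701e+01,  6.32721791e-02,
        5.06642042e-02, -2.53220225e-05]), 'position': array([6.24962791e-01, 5.36057498e-05, 2.05453688e-01]), 'tool_rot': array([ 7.07104344e-01,  7.07109218e-01,  3.45860558e-06, -1.70661214e-05]), 'ft_force': array([ 0.56757768, -0.20802599,  0.16063475]), 'moment': array([0.04128695, 0.02407714, 0.00475814]), 'grip_force': 0.0, 'grip_width': 0.08709732204334925}
```

```bash
python3 - <<'E'
import cv2
a=cv2.imread("pics/scene1.png")[110:320,100:400];cv2.imwrite("pics/scene2.png",cv2.resize(a,(800,560),interpolation=cv2.INTER_CUBIC))
a=cv2.imread("pics/side1.png")[140:300,130:350];cv2.imwrite("pics/side2.png",cv2.resize(a,(792,576),interpolation=cv2.INTER_CUBIC))
E
```

```text
(no output)
```

View pics/scene2.png

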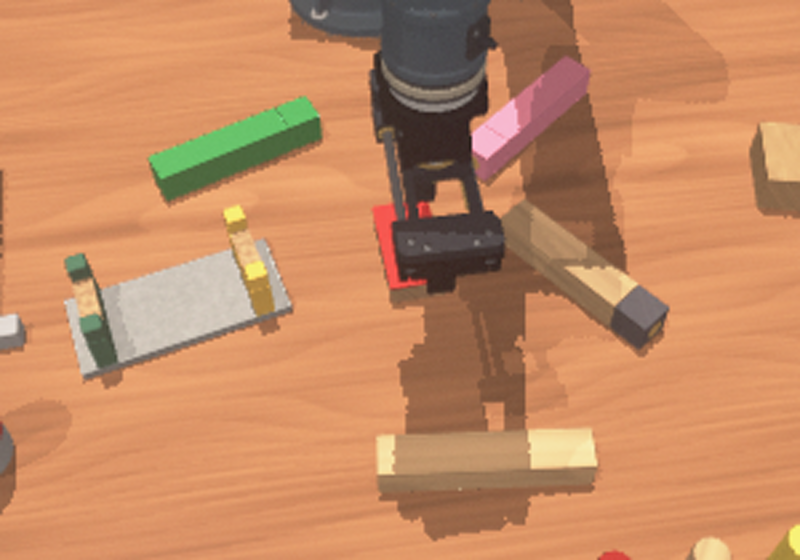

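View pics/side2.png

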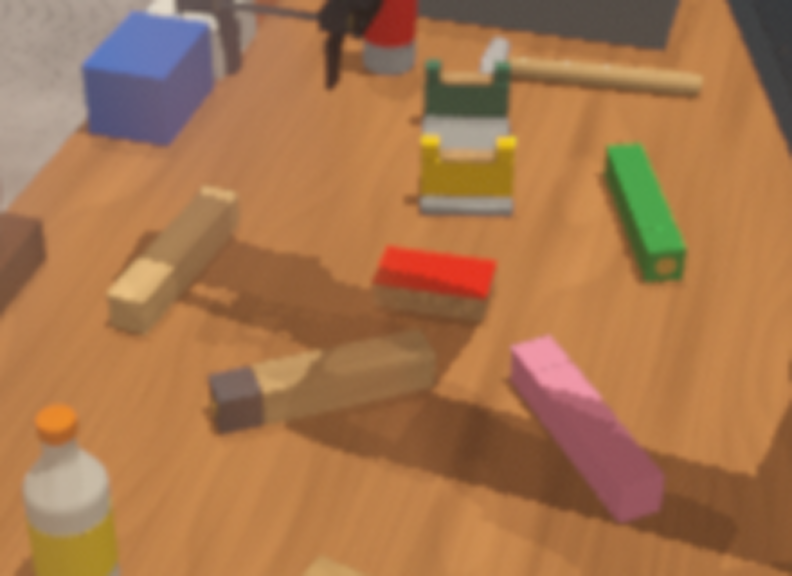

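The dark-shoed pale leg is at scene px about (318,212), and at side px about (219,248) in the second view. Look-alikes are the green bar (188,165), the pink bar (299,155) and the shoeless blank (282,282). Only the first has the dark iron shoe, at scene px (340,229), and the enlarged crop confirms it. The stand is at scene px (166,220) with its yellow rest on the right, at (195,207).

Next I fit silhouettes of the leg and stand in both cameras.

```bash
cat > h.py <<'E'
from rig import *
import cv2,numpy as np
from scipy.optimize import minimize
def proj(c,P):
    T=c["T"];p=(P-T[:3,3])@T[:3,:3];f=192/np.tan(np.radians(c["vertical_fov"]/2))
    if c.get("fish"):
        r=np.hypot(p[:,0],p[:,1])+1e-12;s=f*np.arctan2(r,p[:,2])/r;return np.c_[c["cx"]+s*p[:,0],c["cy"]+s*p[:,1]]
    return np.c_[c["cx"]+f*p[:,0]/p[:,2],c["cy"]+f*p[:,1]/p[:,2]]
def box(x0,x1,y0,y1,z0,z1): return np.array([[x,y,z] for x in(x0,x1) for y in(y0,y1) for z in(z0,z1)],float)
LEG=[box(-.1,.1,-.02,.02,0,.04)]
ST=[box(-.11,.11,-.049,.049,0,.012)]
for s in(-1,1):
    a,b=s*.082-.01,s*.082+.01
    ST+=[box(a,b,-.049,.049,0,.06),box(a,b,-.049,-.029,.01,.078),box(a,b,.029,.049,.01,.078)]
def world(v,P,z=0):
    c,s=np.cos(v[2]),np.sin(v[2]);return P@np.array([[c,s,0],[-s,c,0],[0,0,1]])+[v[0],v[1],z]
def cal(n):
    c=get_calibration(n);c["T"]=np.array(c["T"]);c["fish"]=n=="wrist";return c
def sil(v,M,c,z=0):
    im=np.zeros((384*4,512*4),np.uint8)
    for P in M:
        h=cv2.convexHull(((proj(c,world(v,P,z))+.5)*4).astype(np.float32));cv2.fillConvexPoly(im,np.round(h).astype(np.int32),255)
    return cv2.resize(im,(512,384),interpolation=cv2.INTER_AREA)/255.
def fit(v0,M,obs,z=0):
    # obs: list of (cal, mask, ignore mask or None)
    def cost(v):
        t=0
        for c,m,ig in obs:
            d=np.abs(sil(v,M,c,z)-m)
            if ig is not None:d=d*~ig
            t+=d.sum()/m.sum()
        return t
    best=None
    for k in range(3):
        s=np.array([.03,.03,.2])*(.4**k)
        r=minimize(cost,v0,method="Nelder-Mead",options=dict(initial_simplex=np.vstack([v0]+[v0+s*e for e in np.eye(3)]),xatol=1e-5,fatol=1e-5));v0=r.x
    return r.x,r.fun
def onplane(c,u,v,z):
    f=192/np.tan(np.radians(c["vertical_fov"]/2));d=np.array([u-c["cx"],v-c["cy"],f])
    if c["fish"]:
        r=np.hypot(d[0],d[1]);a=r/f;d=np.array([d[0]/r*np.sin(a),d[1]/r*np.sin(a),np.cos(a)])
    d=c["T"][:3,:3]@d;o=c["T"][:3,3];return o+d*(z-o[2])/d[2]
def pick(n,t,u,v):
    L=[d for d in cut_out(n,t)]
    return min(L,key=lambda d:np.hypot((d["bbox"][0]+d["bbox"][2])/2-u,(d["bbox"][1]+d["bbox"][3])/2-v))["region"]
E
python3 - <<'E'
from h import *
camera("scene");camera("side");S,D=cal("scene"),cal("side")
m1=pick("scene","leg",320,213);m2=pick("side","leg",219,247)
# yaw from shoe and tail px
a=onplane(S,298,190,.04);b=onplane(S,340,227,.04);d=b-a
v0=np.array([*((a+b)/2)[:2],np.arctan2(d[1],d[0])]);print("leg0",v0)
ig=np.zeros((384,512),bool);ig[:,:296]=1
print(m1.sum(),m2.sum(),fit(v0,LEG,[(S,m1,ig),(D,m2,None)]),fit(v0,LEG,[(D,m2,None)]),fit(v0,LEG,[(S,m1,ig)]))
s1=pick("scene","stand_seat",166,221);s2=pick("side","stand_seat",262,178)
a=onplane(S,133,225,.06);b=onplane(S,192,203,.06);d=b-a
v0=np.array([*((a+b)/2)[:2],np.arctan2(d[1],d[0])]);print("st0",v0)
print(s1.sum(),s2.sum(),fit(v0,ST,[(S,s1,None),(D,s2,None)]),fit(v0,ST,[(D,s2,None)]),fit(v0,ST,[(S,s1,None)]))
E
```

```text
leg0 [0.5342357  0.1742649  0.53974908]
1335 952 (array([0.5314733 , 0.17164544, 0.65009703]), np.float64(2.210171671224119)) (array([ 3.77797277, -4.31890273,  4.10924765]), np.float64(1.0)) (array([0.53166996, 0.17172486, 0.63053355]), np.float64(0.04128662701035471))Traceback (most recent call last):
  File "<stdin>", line 9, in <module>
  File "h.py", line 45, in pick
    return min(L,key=lambda d:np.hypot((d["bbox"][0]+d["bbox"][2])/2-u,(d["bbox"][1]+d["bbox"][3])/2-v))["region"]
           ~~~^^^^^^^^^^^^^^^^^^^^^^^^^^^^^^^^^^^^^^^^^^^^^^^^^^^^^^^^^^^^^^^^^^^^^^^^^^^^^^^^^^^^^^^^^^
ValueError: min() iterable argument is empty
```

```bash
cat >> h.py <<'E'
def masks(n,t,u,v,k=3):
    out=[]
    for _ in range(k):
        camera(n)
        for d in cut_out(n,t):
            b=d["bbox"]
            if np.hypot((b[0]+b[2])/2-u,(b[1]+b[3])/2-v)<15 and d["conf"]>.3: out.append(d["region"]);break
    print(n,t,len(out));return np.mean(out,0) if out else None
E
python3 - <<'E'
from h import *
S,D=cal("scene"),cal("side")
m1=masks("scene","leg",320,213);m2=masks("side","leg",219,247)
v0=np.array([.5317,.1717,.63]);ig=np.zeros((384,512),bool);ig[:,:296]=1
print(m1.sum(),m2.sum());print(fit(v0,LEG,[(S,m1,ig),(D,m2,None)]),fit(v0,LEG,[(D,m2,None)]),fit(v0,LEG,[(S,m1,ig)]))
s1=masks("scene","stand_seat",166,221);s2=masks("side","stand_seat",262,178)
a=onplane(S,133,225,.06);b=onplane(S,192,203,.06);d=b-a
v0=np.array([*((a+b)/2)[:2],np.arctan2(d[1],d[0])]);print("st0",v0)
for o in ([(S,s1,None)],[(D,s2,None)],[(S,s1,None),(D,s2,None)]):
  if o[0][1] is not None and o[-1][1] is not None: print(o[0][1].sum(),fit(v0,ST,o))
E
```

```text
scene leg 3
side leg 3
1335.6666666666665 1057.6666666666665
(array([0.53214924, 0.17333309, 0.6270049 ]), np.float64(0.10052371550320857)) (array([0.53181488, 0.17460043, 0.62692215]), np.float64(0.05397007841901337)) (array([0.53126817, 0.17209669, 0.62501855]), np.float64(0.035666994524288384))
scene stand_seat 3
side stand_seat 2
st0 [ 0.50889949 -0.24856649  1.88678666]
2628.6666666666665 (array([ 0.50462587, -0.25041527,  1.81877275]), np.float64(0.057995554295773605))
1010.0 (array([ 0.50643338, -0.25016484,  1.8298893 ]), np.float64(0.05829159386526888))
2628.6666666666665 (array([ 0.50558837, -0.24950984,  1.82461375]), np.float64(0.12122027377806033))
```

```bash
python3 -m inch '[0.25,-0.2,0,0,0,0, 0.5,-0.4,0,0,0,0, 0.75,-0.6,0,0,0,0, 1,-0.8,0,0,0,0]' 75 3; python3 -m inch '[0.3,0,0,0,0,0, 0.6,0,0,0,0,0, 0.9,0,0,0,0,0, 1,0,0,0,0,0]'; python3 -m inch '[0.2,0,0.1,0,0,0.075, 0.4,0,0.2,0,0,0.15, 0.43,0,0.3,0,0,0.225, 0.43,0,0.4,0,0,0.3, 0.43,0,0.5,0,0,0.375, 0.43,0,0.6,0,0,0.45, 0.43,0,0.69,0,0,0.525, 0.43,0,0.69,0,0,0.6, 0.43,0,0.69,0,0,0.6, 0.43,0,0.69,0,0,0.6]'
python3 - <<'E'
from h import *
o=get_obs();print(o["time"],o["position"],o["tool_rot"],o["ft_force"])
C=cal("wrist");a=camera("wrist").copy()
print([(d["conf"],d["bbox"]) for d in cut_out("wrist","leg")])
for P in LEG:
  for u in proj(C,world([.532,.173,.627],P)): cv2.circle(a,tuple(int(round(x)) for x in u),2,(255,0,255),-1)
cv2.imwrite("pics/w1.png",cv2.resize(a[:,:,::-1],(800,600)))
E
```

```text
time: 2.38
position: [0.5603, 0.0806, 0.2054]
tool_rot: [0.707, 0.707, 0.0, -0.0]
ft_force: [0.5, -0.1, 0.1]
grip_width: 0.076
grip_force: 0.0
time: 2.72
position: [0.5607, 0.1629, 0.2057]
tool_rot: [0.706, 0.708, 0.001, -0.0]
ft_force: [0.5, -0.6, 0.2]
grip_width: 0.0751
grip_force: 0.0
time: 3.55
position: [0.5612, 0.1939, 0.1502]
tool_rot: [0.951, 0.31, -0.0, 0.0]
ft_force: [0.3, -0.1, -0.6]
grip_width: 0.0749
grip_force: 0.0
3.55 [0.56124667 0.19393842 0.15021328] [ 9.50634719e-01  3.10312116e-01 -1.76766506e-05  1.45610690e-04] [ 0.26753346 -0.08395801 -0.60531338]
[(0.61, [239.6, 125.3, 282.6, 297.0]), (0.55, [168.2, 319.7, 214.5, 331.9])]
```

View pics/w1.png

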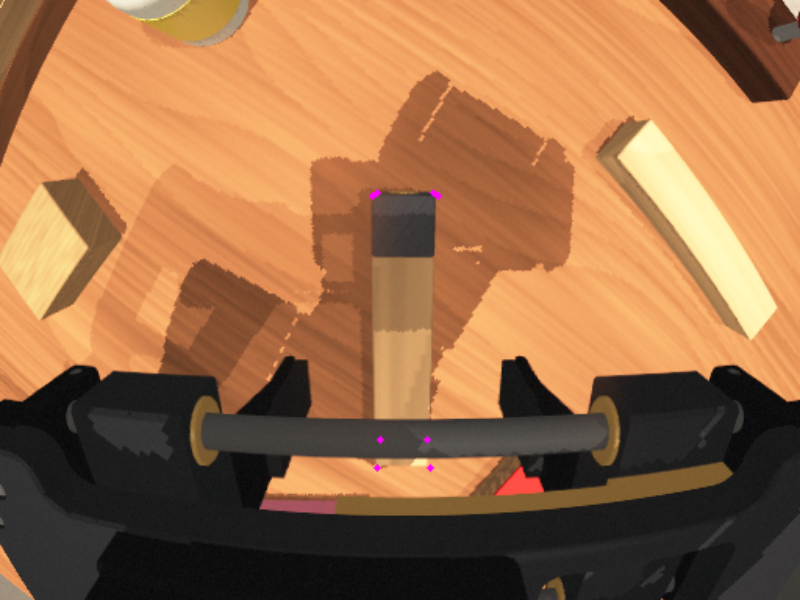

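The wrist view shows the leg between the open fingers, with the shoe at the top (403,225). The predicted corners match its end at (375,194) and (436,194) to within about 1 mm. I'll descend and grip.

```bash
python3 -m inch '[0,0,0.25,0,0,0, 0,0,0.5,0,0,0, 0,0,0.75,0,0,0, 0,0,0.9,0,0,0]'; python3 -m inch '[0,0,0.2,0,0,0, 0,0,0.4,0,0,0, 0,0,0.55,0,0,0, 0,0,0.64,0,0,0, 0,0,0.64,0,0,0]'; python3 -m inch '[0,0,0,0,0,0, 0,0,0,0,0,0, 0,0,0,0,0,0, 0,0,0,0,0,0, 0,0,0,0,0,0, 0,0,0,0,0,0]' 30 35
```

```text
time: 3.98
position: [0.5602, 0.1942, 0.0768]
tool_rot: [0.951, 0.31, -0.001, -0.0]
ft_force: [-0.0, -0.3, 1.3]
grip_width: 0.0745
grip_force: 0.0
time: 4.4
position: [0.5601, 0.1942, 0.0257]
tool_rot: [0.951, 0.309, -0.001, -0.0]
ft_force: [0.5, 0.3, 0.1]
grip_width: 0.0753
grip_force: 0.0
time: 4.9
position: [0.5612, 0.1945, 0.0275]
tool_rot: [0.951, 0.309, 0.0, 0.0]
ft_force: [-0.0, -0.1, -0.3]
grip_width: 0.043
grip_force: 0.0
```

```bash
python3 -m inch '[0,0,0,0,0,0, 0,0,0,0,0,0, 0,0,0,0,0,0, 0,0,0,0,0,0, 0,0,0,0,0,0]' 30 35;  python3 -m inch '[0,0,-0.05,0,0,0, 0,0,-0.1,0,0,0, 0,0,-0.15,0,0,0, 0,0,-0.2,0,0,0, 0,0,-0.25,0,0,0, 0,0,-0.25,0,0,0, 0,0,-0.25,0,0,0]'
python3 - <<'E'
from h import *
o=get_obs();print(o["time"],o["position"],o["tool_rot"],o["ft_force"],o["moment"],o["grip_force"])
a=camera("side");cv2.imwrite("pics/s3.png",cv2.resize(a[200:300,150:310,::-1],(640,400)))
E
```

```text
time: 5.32
position: [0.561, 0.1944, 0.027]
tool_rot: [0.951, 0.309, -0.0, 0.0]
ft_force: [0.7, -0.0, -0.4]
grip_width: 0.0302
grip_force: 0.0
time: 5.9
position: [0.5612, 0.1945, 0.0475]
tool_rot: [0.951, 0.309, 0.0, 0.0]
ft_force: [-0.1, 0.3, -0.5]
grip_width: 0.0299
grip_force: 0.0
5.9 [0.56124327 0.1944762  0.04753579] [9.51056815e-01 3.09015755e-01 4.37694664e-04 7.37990136e-05] [-0.14365143  0.29631934 -0.4677759 ] [-0.03699284  0.05365975 -0.05945247] 0.0
```

View pics/s3.png

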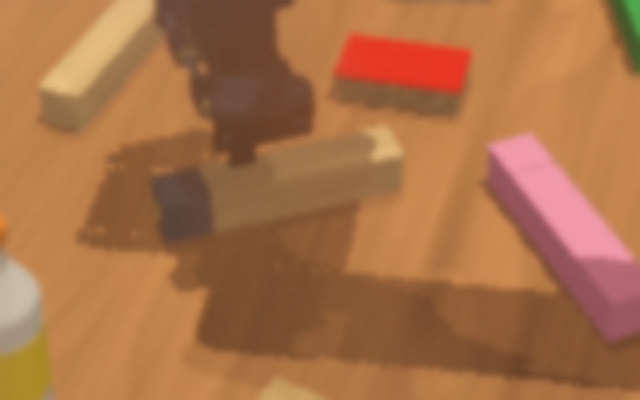

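The gripper closed to 30 mm with no grip force and the leg did not move: its shoe is still at side px (188,244). I need to see where the fingers really are.

```bash
python3 - <<'E'
from h import *
C=cal("wrist");print(np.round(C["T"],3).tolist());a=camera("wrist").copy();o=get_obs();print(o["position"],o["grip_width"])
def mark(a,c,P,col):
  for u in proj(c,np.array(P)): cv2.circle(a,tuple(int(round(x)) for x in u),1,col,-1)
L=np.vstack([world([.532,.173,.627],P) for P in LEG]);p=o["position"]
n=np.array([-np.sin(.627),np.cos(.627),0]);tips=[p+s*n*.015-[0,0,.022] for s in(-1,1)]
b=camera("scene").copy();d=camera("side").copy()
for im,c in((a,C),(b,cal("scene")),(d,cal("side"))): mark(im,c,L,(255,0,255));mark(im,c,tips,(0,255,255))
W=cv2.resize(a,(400,300));X=cv2.resize(b[130:260,240:400],(400,300));Y=cv2.resize(d[190:310,150:310],(400,300));Z=cv2.resize(a[200:384,140:385],(400,300))
cv2.imwrite("pics/c4.png",np.vstack([np.hstack([W,X]),np.hstack([Y,Z])])[:,:,::-1])
print([np.round(u,1).tolist() for u in proj(cal("scene"),np.array(tips))])
E
```

```text
[[0.588, -0.774, -0.235, 0.626], [-0.809, -0.562, -0.171, 0.242], [0.0, 0.291, -0.957, 0.226], [0.0, 0.0, 0.0, 1.0]]
[0.56086662 0.19441486 0.04703649] 0.0300376787332873
[[323.4, 220.9], [330.4, 214.8]]
```

View pics/c4.png

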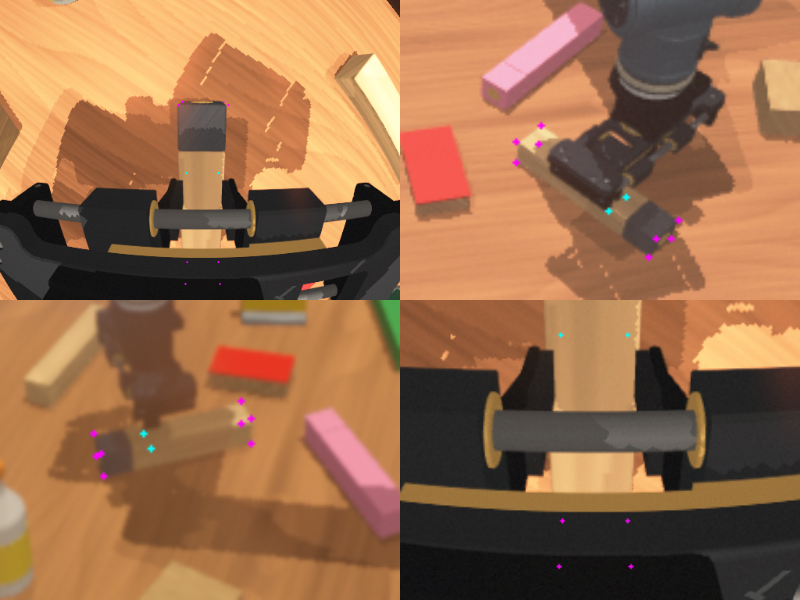

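```bash
python3 - <<'E'
from h import *
b=camera("scene").copy();d=camera("side").copy();a=camera("wrist")
p=get_obs()["position"]
for n,c in(("sc",cal("scene")),("si",cal("side")),("w",cal("wrist"))):
  print(n,[np.round(u,0).tolist() for u in proj(c,np.array([p-[0,0,.022],p+[0,0,.018],p]))])
X=cv2.resize(b[150:240,275:365],(400,400),interpolation=4);Y=cv2.resize(d[200:270,170:240],(400,400),interpolation=4)
g=lambda i:(255*(i/255.)**.5).astype(np.uint8)
cv2.imwrite("pics/c5.png",g(np.hstack([X,Y]))[:,:,::-1])
E
```

```text
sc [[327.0, 218.0], [329.0, 209.0], [328.0, 213.0]]
si [[208.0, 246.0], [208.0, 236.0], [208.0, 241.0]]
w [[259.0, 221.0], [259.0, 245.0], [259.0, 233.0]]
```

View pics/c5.png

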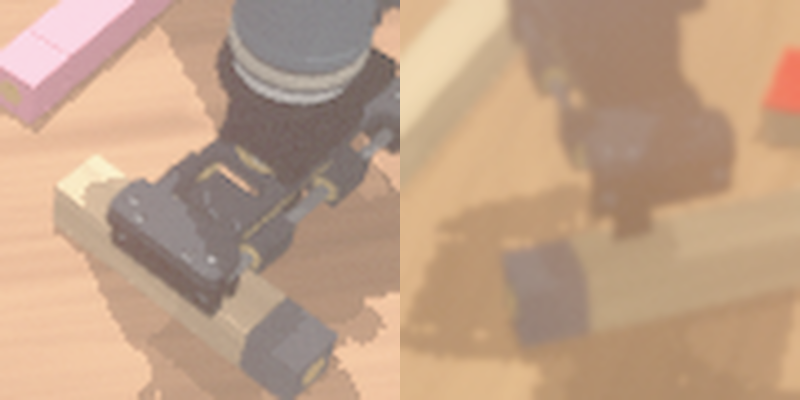

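Fingertips end on top of the leg at side px (210,242), where I expected (210,250). In all three cameras they stand about 40 mm higher above the bench than the reported pose implies, so they closed just above the leg. Nothing was disturbed. I'll open, go down further while watching the force, and grip again.

```bash
python3 -m inch '[0,0,0,0,0,0, 0,0,0,0,0,0, 0,0,0,0,0,0, 0,0,0,0,0,0, 0,0,0,0,0,0, 0,0,0,0,0,0]' 75 35;  python3 -m inch '[0,0,0.08,0,0,0, 0,0,0.16,0,0,0, 0,0,0.24,0,0,0, 0,0,0.32,0,0,0, 0,0,0.4,0,0,0, 0,0,0.4,0,0,0]'
```

```text
time: 6.75
position: [0.561, 0.1944, 0.0471]
tool_rot: [0.951, 0.309, 0.0, -0.0]
ft_force: [-0.8, 0.6, 0.4]
grip_width: 0.0618
grip_force: 0.0
time: 7.25
position: [0.5597, 0.1942, 0.0132]
tool_rot: [0.951, 0.309, -0.002, -0.0]
ft_force: [-0.7, -0.0, 0.4]
grip_width: 0.0749
grip_force: 0.0
```

```bash
python3 -m inch '[0,0,0.06,0,0,0, 0,0,0.12,0,0,0, 0,0,0.18,0,0,0, 0,0,0.24,0,0,0, 0,0,0.28,0,0,0, 0,0,0.28,0,0,0, 0,0,0.28,0,0,0]'
python3 - <<'E'
from h import *
print(get_obs()["position"])
b=camera("scene");d=camera("side")
X=cv2.resize(b[150:240,275:365],(400,400),interpolation=4);Y=cv2.resize(d[200:270,170:240],(400,400),interpolation=4)
g=lambda i:(255*(i/255.)**.5).astype(np.uint8)
cv2.imwrite("pics/c6.png",g(np.hstack([X,Y]))[:,:,::-1])
E
```

```text
time: 7.83
position: [0.5608, 0.1944, -0.0076]
tool_rot: [0.951, 0.309, -0.0, -0.0]
ft_force: [-0.1, 0.1, -0.5]
grip_width: 0.0747
grip_force: 0.0
[ 0.56082559  0.19442102 -0.00759136]
```

View pics/c6.png

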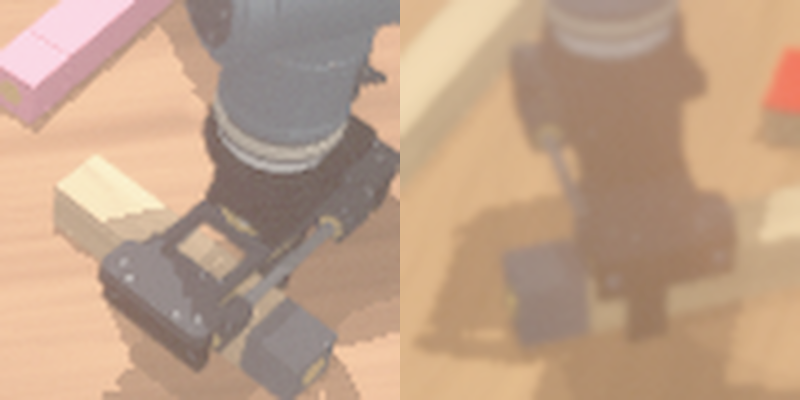

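The near finger now stands in front of the leg's near face, at side crop (648,310), just short of the shoe, and its tip is just above the bench. I'll close, then lift a little.

```bash
python3 -m inch '[0,0,0,0,0,0, 0,0,0,0,0,0, 0,0,0,0,0,0, 0,0,0,0,0,0, 0,0,0,0,0,0, 0,0,0,0,0,0, 0,0,0,0,0,0, 0,0,0,0,0,0, 0,0,0,0,0,0]' 20 40
```

```text
time: 8.68
position: [0.5608, 0.1946, -0.0073]
tool_rot: [0.951, 0.309, -0.0, -0.0]
ft_force: [0.1, 1.5, 0.8]
grip_width: 0.0399
grip_force: 40.0
```

```bash
python3 -m inch '[0,0,-0.05,0,0,0, 0,0,-0.12,0,0,0, 0,0,-0.2,0,0,0, 0,0,-0.28,0,0,0, 0,0,-0.36,0,0,0, 0,0,-0.44,0,0,0, 0,0,-0.48,0,0,0, 0,0,-0.5,0,0,0, 0,0,-0.5,0,0,0, 0,0,-0.5,0,0,0]'
python3 - <<'E'
from h import *
o=get_obs();print(o["time"],o["position"],o["tool_rot"],o["ft_force"],o["moment"],o["grip_force"])
m=masks("side","leg",219,237,2);D=cal("side")
ys,xs=np.nonzero(m>.4);print(xs.min(),xs.max(),ys.min(),ys.max())
for z in(.03,.035,.04,.045): print(z,np.abs(sil([.532,.173,.627],LEG,D,z)-m).sum()/m.sum())
d=camera("side");b=camera("scene");cv2.imwrite("pics/c7.png",np.hstack([cv2.resize(b[150:240,275:365],(400,400),interpolation=4),cv2.resize(d[200:270,175:265],(400,311),interpolation=4).repeat(1,0) if 0 else cv2.resize(d[190:280,180:270],(400,400),interpolation=4)])[:,:,::-1])
E
```

```text
time: 9.52
position: [0.5608, 0.1944, 0.0327]
tool_rot: [0.951, 0.309, -0.0, -0.0]
ft_force: [0.7, -1.1, -4.7]
grip_width: 0.0401
grip_force: 40.0
9.5167 [0.56080409 0.19442414 0.03265096] [ 9.51055479e-01  3.09020163e-01 -1.18042168e-04 -1.62964512e-05] [ 0.7376067  -1.07241716 -4.67512177] [-0.0073943   0.10879029 -0.01445657] 39.979172023013234
side leg 2
186 250 221 250
0.03 0.6962491592943246
0.035 0.586926380050701
0.04 0.5449066170003621
0.045 0.7046769103419732
```

View pics/c7.png

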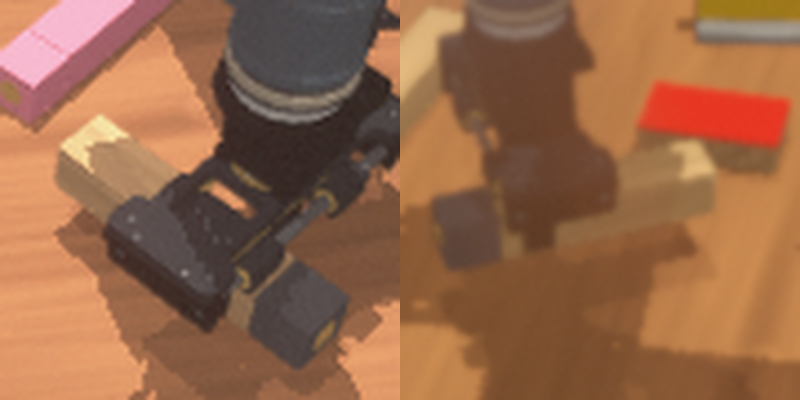

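The leg is off the bench, level and held at 40 N, with the shoe at side crop (465,230) and its tail at (690,175). I'll raise it clear, carry it half-way, and turn it over open bench.

```bash
python3 -m inch '[0,0,-0.07,0,0,0, 0,0,-0.18,0,0,0, 0,0,-0.3,0,0,0, 0,0,-0.42,0,0,0, 0,0,-0.54,0,0,0, 0,0,-0.66,0,0,0, 0,0,-0.78,0,0,0, 0,0,-0.86,0,0,0, 0,0,-0.9,0,0,0]'
python3 -m inch '[-0.05,0.05,-0.03,0,0,0, -0.15,0.15,-0.06,0,0,0, -0.27,0.27,-0.1,0,0,0, -0.39,0.39,-0.14,0,0,0, -0.51,0.51,-0.18,0,0,0, -0.63,0.63,-0.22,0,0,0, -0.75,0.75,-0.25,0,0,0, -0.87,0.87,-0.25,0,0,0, -1,1,-0.25,0,0,0]'
python3 -m inch '[-0.12,0.12,0,0,0,0, -0.24,0.24,0,0,0,0, -0.36,0.36,0,0,0,0, -0.48,0.48,0,0,0,0, -0.6,0.6,0,0,0,0, -0.7,0.7,0,0,0,0, -0.78,0.78,0,0,0,0, -0.82,0.82,0,0,0,0, -0.83,0.83,0,0,0,0]'
python3 -m inch '[0,0,0,0,0,-0.02, 0,0,0,0,0,-0.06, 0,0,0,0,0,-0.11, 0,0,0,0,0,-0.16, 0,0,0,0,0,-0.21, 0,0,0,0,0,-0.26, 0,0,0,0,0,-0.31, 0,0,0,0,0,-0.36, 0,0,0,0,0,-0.41, 0,0,0,0,0,-0.46, 0,0,0,0,0,-0.51, 0,0,0,0,0,-0.56, 0,0,0,0,0,-0.61, 0,0,0,0,0,-0.66, 0,0,0,0,0,-0.71, 0,0,0,0,0,-0.74, 0,0,0,0,0,-0.755, 0,0,0,0,0,-0.762, 0,0,0,0,0,-0.762]'
python3 - <<'E'
from h import *
S,D=cal("scene"),cal("side");o=get_obs();p=o["position"]
print(o["ft_force"],o["moment"])
v0=np.array([.5056,-.25,1.825])
s1=masks("scene","stand_seat",166,221,4);s2=masks("side","stand_seat",262,178,3)
v=fit(v0,ST,[(S,s1,None)]+([(D,s2,None)] if s2 is not None else []));print(v);v=(v[0]+v0)/2
q=o["tool_rot"];yaw=2*np.arctan2(q[1],q[0]);t=v[:2]+.036*np.array([np.cos(v[2]),np.sin(v[2])]);d=t-p[:2]
ex=np.array([np.cos(yaw),np.sin(yaw)]);ey=np.array([ex[1],-ex[0]])
print("v",v,"yaw",yaw,"target",t,"units x,y",d@ex/.08,d@ey/.08,"turn",-(v[2]-yaw)/(np.pi/2))
E
```

```text
time: 10.57
position: [0.5617, 0.1946, 0.1063]
tool_rot: [0.951, 0.309, 0.001, 0.0]
ft_force: [0.3, 0.5, -4.2]
grip_width: 0.0398
grip_force: 40.0
time: 11.32
position: [0.5432, 0.0811, 0.1249]
tool_rot: [0.951, 0.309, 0.0, 0.0]
ft_force: [-0.1, -0.0, -4.7]
grip_width: 0.0398
grip_force: 40.0
time: 12.07
position: [0.5285, -0.0111, 0.1247]
tool_rot: [0.951, 0.308, 0.0, 0.0]
ft_force: [0.5, 0.3, -5.3]
grip_width: 0.0399
grip_force: 40.0
time: 13.65
position: [0.5286, -0.0097, 0.1247]
tool_rot: [0.612, 0.791, 0.0, -0.0]
ft_force: [0.4, 0.1, -3.9]
grip_width: 0.0394
grip_force: 40.0
[ 0.39988042  0.07253064 -3.901009  ] [-0.01044834 -0.00179091  0.00949403]
scene stand_seat 3
side stand_seat 3
(array([ 0.50557602, -0.24990363,  1.82234113]), np.float64(0.26784946696488177))
v [ 0.50558801 -0.24995182  1.82367056] yaw 1.8254152165900928 target [ 0.49658125 -0.21509671] units x,y -2.3837409388896464 -1.0342042787771648 turn 0.0011106810689151703
```

```bash
python3 -m inch '[-0.04,-0.02,0,0,0,0, -0.14,-0.06,0,0,0,0, -0.28,-0.12,0,0,0,0, -0.42,-0.18,0,0,0,0, -0.56,-0.24,0,0,0,0, -0.7,-0.3,0,0,0,0, -0.84,-0.36,0,0,0,0, -1,-0.43,0,0,0,0]'
python3 -m inch '[-0.14,-0.06,0,0,0,0, -0.28,-0.12,0,0,0,0, -0.42,-0.18,0,0,0,0, -0.56,-0.24,0,0,0,0, -0.7,-0.3,0,0,0,0, -0.84,-0.36,0,0,0,0, -0.95,-0.41,0,0,0,0, -1,-0.43,0,0,0,0]'
python3 -m inch '[-0.1,-0.04,0,0,0,0, -0.2,-0.09,0,0,0,0, -0.3,-0.13,0,0,0,0, -0.36,-0.16,0,0,0,0, -0.38,-0.17,0,0,0,0, -0.38,-0.17,0,0,0,0, -0.38,-0.17,0,0,0,0]'
python3 - <<'E'
from h import *
o=get_obs();p=o["position"];print(p,o["tool_rot"],o["moment"])
print("err x,y units",(np.array([.4966,-.2151])-p[:2])@np.array([[-.2515,.9679],[.9679,.2515]]).T/.08)
L=[.5056,-.25,1.825];z=p[2]+.0073
ims=[]
for n,r in(("scene",(150,265,110,225)),("side",(120,220,210,310)),("wrist",None)):
  c=cal(n);a=camera(n).copy()
  if r is None: r=(0,384,64,448)
  k=384/(r[1]-r[0]) if n!="wrist" else 1
  im=cv2.resize(a[r[0]:r[1],r[2]:r[3]],(384,384),interpolation=4)
  S=[(ST[i],0,(0,255,255)) for i in (2,3,5,6)]+[(LEG[0],z,(255,0,255))]
  for P,zz,col in S:
    for u in proj(c,world(L,P,zz)): cv2.circle(im,tuple(int(round(x)) for x in ((u-[r[2],r[0]]+.5)*384/(r[1]-r[0]))),2,col,-1)
  ims.append(im)
cv2.imwrite("pics/c8.png",cv2.resize(np.hstack(ims),(800,267) if 0 else (800,267))[:,:,::-1] if 0 else cv2.resize(np.vstack([np.hstack(ims[:2]),np.hstack([ims[2],ims[2]*0])]),(600,600))[:,:,::-1])
E
```

```text
time: 15.02
position: [0.5151, -0.0976, 0.1246]
tool_rot: [0.612, 0.791, 0.0, -0.0]
ft_force: [-0.5, 1.2, -3.9]
grip_width: 0.0401
grip_force: 40.0
time: 15.68
position: [0.5023, -0.184, 0.1247]
tool_rot: [0.612, 0.791, -0.0, 0.0]
ft_force: [-0.5, -0.0, -3.6]
grip_width: 0.04
grip_force: 40.0
time: 16.27
position: [0.4966, -0.2148, 0.1246]
tool_rot: [0.612, 0.791, 0.0, -0.0]
ft_force: [-0.0, -0.3, -4.4]
grip_width: 0.0395
grip_force: 40.0
[ 0.49661809 -0.21480135  0.12459356] [ 6.11740910e-01  7.91058132e-01  1.42072566e-04 -2.66360236e-04] [ 0.01225404 -0.04780622  0.0264629 ]
err x,y units [-0.00355645 -0.00115771]
```

View pics/c8.png

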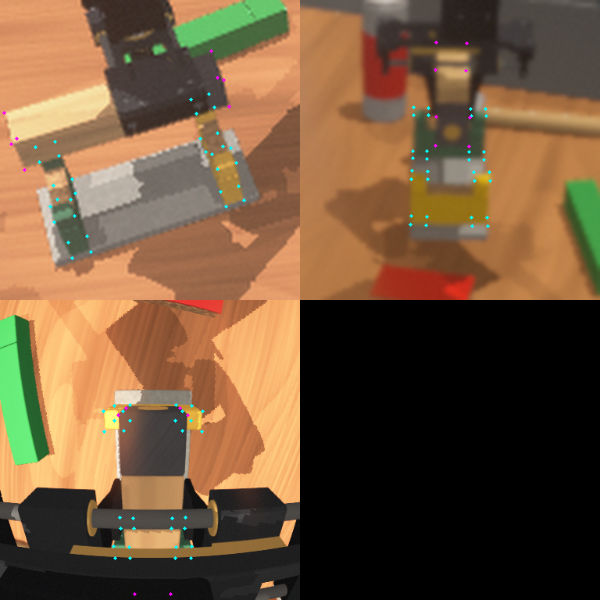

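The overlay matches in all three views. In the wrist view the yellow cheeks are at (111,420) and (193,420) with the shoe at (153,440) between them, and the red can is clear. Lowering now.

```bash
python3 -m inch '[0,0,0.06,0,0,0, 0,0,0.15,0,0,0, 0,0,0.25,0,0,0, 0,0,0.35,0,0,0, 0,0,0.45,0,0,0, 0,0,0.55,0,0,0, 0,0,0.65,0,0,0, 0,0,0.72,0,0,0, 0,0,0.78,0,0,0, 0,0,0.82,0,0,0, 0,0,0.85,0,0,0, 0,0,0.85,0,0,0]'; python3 -m inch '[0,0,0.01,0,0,0, 0,0,0.02,0,0,0, 0,0,0.03,0,0,0, 0,0,0.04,0,0,0, 0,0,0.05,0,0,0, 0,0,0.05,0,0,0]'
```

```text
time: 17.42
position: [0.4967, -0.215, 0.0563]
tool_rot: [0.612, 0.791, -0.0, -0.0]
ft_force: [0.1, -0.4, -5.0]
grip_width: 0.0398
grip_force: 40.0
time: 17.92
position: [0.4969, -0.2151, 0.0527]
tool_rot: [0.612, 0.791, 0.0, 0.0]
ft_force: [0.3, -0.4, -4.3]
grip_width: 0.0396
grip_force: 40.0
```

Not in contact yet, so I'll go down in fine steps.

```bash
python3 -m inch '[0,0,0.005,0,0,0, 0,0,0.01,0,0,0, 0,0,0.015,0,0,0, 0,0,0.015,0,0,0, 0,0,0.015,0,0,0]'; python3 - <<'E'
from h import *
o=get_obs();print(o["position"],o["ft_force"],o["moment"])
E
```

```text
time: 18.33
position: [0.4969, -0.2151, 0.0526]
tool_rot: [0.612, 0.791, -0.0, 0.0]
ft_force: [-1.2, 1.8, 6.1]
grip_width: 0.0399
grip_force: 40.0
[ 0.49687323 -0.21513185  0.05264362] [-1.21513057  1.80605471  6.07252495] [0.18506849 0.37439431 0.02317238]
```

Contact is at the right height, with the leg's underside at 60 mm. I'll ease the pressure off, open, and retreat.

```bash
python3 -m inch '[0,0,-0.006,0,0,0, 0,0,-0.006,0,0,0, 0,0,-0.006,0,0,0]';python3 -m inch '[0,0,0,0,0,0, 0,0,0,0,0,0, 0,0,0,0,0,0, 0,0,0,0,0,0, 0,0,0,0,0,0, 0,0,0,0,0,0, 0,0,0,0,0,0]' 70; python3 -m inch '[0,0,-0.04,0,0,0, 0,0,-0.1,0,0,0, 0,0,-0.2,0,0,0, 0,0,-0.35,0,0,0, 0,0,-0.5,0,0,0, 0,0,-0.65,0,0,0, 0,0,-0.8,0,0,0, 0,0,-0.95,0,0,0, 0,0,-1,0,0,0]';  python3 -m inch '[0,0,-0.2,0,0,0, 0,0,-0.4,0,0,0, 0,0,-0.6,0,0,0, 0,0,-0.8,0,0,0, 0,0,-0.9,0,0,0, 0,0,-0.9,0,0,0, 0,0,-0.9,0,0,0]'
python3 - <<'E'
from h import *
L=[.5056,-.25,1.825];ims=[]
for n,r in(("scene",(140,265,100,225)),("side",(120,220,210,310)),("wrist",(0,384,64,448))):
  c=cal(n);a=camera(n).copy();im=cv2.resize(a[r[0]:r[1],r[2]:r[3]],(384,384),interpolation=4)
  for u in proj(c,world(L,LEG[0],.06)): cv2.circle(im,tuple(int(round(x)) for x in ((u-[r[2],r[0]]+.5)*384/(r[1]-r[0]))),2,(255,0,255),-1)
  ims.append(im)
ims.append(cv2.resize(camera("scene"),(384,384)))
cv2.imwrite("pics/c9.png",cv2.resize(np.vstack([np.hstack(ims[:2]),np.hstack(ims[2:])]),(600,600))[:,:,::-1])
E
```

```text
time: 18.58
position: [0.4969, -0.2151, 0.0527]
tool_rot: [0.612, 0.791, -0.0, 0.0]
ft_force: [-1.0, 0.8, 6.1]
grip_width: 0.0397
grip_force: 40.0
time: 19.17
position: [0.4968, -0.2151, 0.0518]
tool_rot: [0.612, 0.791, 0.0, -0.0]
ft_force: [0.5, -0.0, -0.2]
grip_width: 0.0691
grip_force: 0.0
time: 19.92
position: [0.4979, -0.2158, 0.1344]
tool_rot: [0.612, 0.791, 0.0, 0.002]
ft_force: [0.2, 0.3, 0.5]
grip_width: 0.0701
grip_force: 0.0
time: 20.5
position: [0.4967, -0.215, 0.204]
tool_rot: [0.612, 0.791, 0.0, 0.0]
ft_force: [-0.5, 0.1, -0.2]
grip_width: 0.0702
grip_force: 0.0
```

View pics/c9.png

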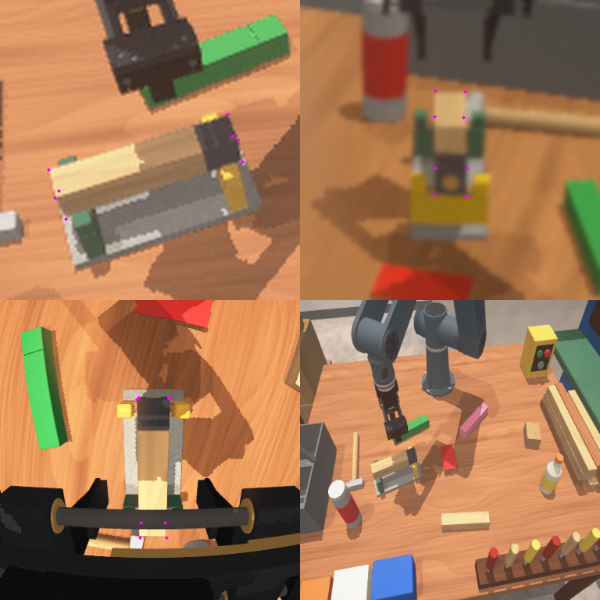

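The leg lies centred across both rests between the cheeks, with the shoe on the yellow rest (wrist view (153,412)). The robot is clear and the bystanders are where they were.

```bash
python3 -c "
from rig import *
print(hand_in())"
```

```text
the job is handed in; nothing more can be done
None
```

The leg was lifted level at its balance point and now lies released and centred on both rests, between the cheeks, with the iron shoe on the yellow rest; the other things on the bench were left where they were, and the job was handed in at about 21 s.

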